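Close a split block mould and hold it pressed on its spring

TASK

Pick up the loose cover half of the split embedding mould by its dark brown grip block, fit it over the two brass dowels of the lower half on the press stand (either way round) until the faces meet flush, then press the closed pair down until the sprung lower half has sunk to about half of its 14 mm travel. Work gently - never load the lower half or its stand with more than 25 N - and leave the other things on the cabinet where they are. Finish while still holding the cover and pressing: do not let go, the spring must stay held down.

Things in the scene. Friction and masses are not known exactly. Their poses are not given: they have to be found in the camera images.
- cover_grip (a point): Centre of the dark brown grip block, 34 (x) x 26 (y) x 44 mm, on the middle of the loose cover: an aluminium plate 90 (x) x 54 (y) x 14 mm lying flat, 0.2-0.3 kg in all. The point is 36 mm above the plate's underside, 22 mm above its upper face. x along the plate, z up. Two 11 mm through holes at x = -34 and +34, y = 0 mm. A half turn about z makes no difference.
- nest_face (a point): Centre of the upper face of the lower mould half (aluminium, 90 (x) x 54 (y) x 16 mm), sprung over the press stand; 50 mm above the cabinet top when not pressed. x along it, z up. Two brass dowels, 9 mm thick, at x = -34 and +34, y = 0 mm, reach 16 mm above the face, the last 5 mm tapering to 4 mm. Cover seated: cover_grip is 36 mm straight above this point, long sides parallel.
- nest (a joint): How far the sprung lower half has sunk straight down, in m: 0 at the top, 0.014 at its hard stop. Stiffness 0.8 N per mm; it carries the cover's own weight with little or no sinking and needs a push of about 7 N at half travel, about 13 N at the stop. It springs back when released.
- stand: Press stand fixed to the cabinet top: grey base plate 150 (x) x 90 (y) x 12 mm, the lower mould half over its middle with the same axes. Origin: centre of the underside. A white gauge post, 6 x 10 mm, top 68 mm above the cabinet top, stands at x = 60, y = 16 mm; a red pointer on the lower half beside it is level with its green band at about half travel.
- cassette_a: Yellow tissue cassette lying flat, 40 x 28 x 6 mm, origin under its centre; leave alone.
- cassette_b: Second yellow tissue cassette, the same; leave alone.
- paperweight: Black cast iron paperweight block, 70 x 45 x 30 mm with a 12 mm high knob on top, origin under its centre; leave alone.
- slide_tray: Dark brown open slide tray, 85 (x) x 200 (y) x 14 mm, origin under its centre; leave alone.
- tin_mould: Small open tin embedding mould, 41 x 30 x 12 mm, origin under its centre; leave alone.
- jar: Amber specimen jar with a white cap, 48 mm across, 60 mm tall, origin under its centre; leave alone.
There are look-alikes about, which are no part of the job. Leave any green or red look-alike of the part that bears cover_grip alone. Of the things shaped like the stand, the grey one is meant.

How it is judged (in metres and radians):
On the way, in this order (a step that is already met when the one before it is completed fails the run):
1. the cover is picked up off the cabinet top (height (world z) of cover_grip above 0.066 m and contact force between the fingers and cover above 0.5 N), for 0.1 s.
2. the cover is seated flush on both dowels (horizontal distance between cover_grip and nest_face below 0.0035 m and angle between the x axis of cover_grip and the x axis of nest_face, either way round below 0.06 rad and angle between the z axis of cover_grip and the z axis of nest_face, either way round below 0.04 rad and z of cover_grip in the frame of nest_face between 0.033 and 0.038 m), for 0.2 s.
At the end, for the whole second after the job is handed in: The cover sits flush on both dowels (centred within 3.5 mm, parallel within 0.06 rad, level with the lower face within 0.04 rad, no gap over 2 mm), the lower half is held sunk by 3.5 to 10.5 mm, the two halves press on each other with more than 4 N, and the robot's fingers still hold the cover (all of step 2 and value of joint nest between 0.0035 and 0.0105 m and contact force between cover and stand above 4 N and contact force between the fingers and cover above 1 N); the arm keeps its last pose, push and grip.
It fails at once if the sprung lower half or its stand is loaded with more than 25 N (contact force between stand and anything else above 25 N).
It fails at once if another thing on the cabinet is moved by more than 20 mm (distance of any of cassette_a, cassette_b, paperweight, slide_tray, tin_mould, jar from where it was at the start of the episode above 0.02 m).
It also fails if it takes over 45 s, if anything falls off the work surface, if the arm or the gripper's body presses on something with over 40 N, if the wrist force passes 120 N, or if a joint passes its speed limit or range.

ROBOT

A 6-joint arm with a two-finger parallel gripper is mounted at the origin on the work surface. World frame = base frame: x ahead of the robot, y to its left, z up, the work surface at z = 0. Lengths are in m, angles in degrees, forces in N, time in s.
With the tool pointing down it reaches from about 0.325 to 0.85 m from the base axis. Payload 15.5 kg.
Tool frame: the origin (TCP) lies at the very end of the fingers, on their centre line; the grasp point (between the pads) lies arm.grip_depth behind it (arm.grip_depth is the distance from the TCP to the grasp point, in m); z points along the fingers, y is the direction in which the jaws open and shut (so a half turn about z gives the same grasp; the last joint's range is limited). The gripper opens to 91 mm and grips with 3 to 60 N. Pads are 32 mm wide; open, the fingers measure 118 mm over their backs; the gripper's body (76 mm by 178 mm) begins 60 mm behind the grasp point.
Start: joints at [64.2, 28.281, 77.091, -0, 74.628, -5.472], TCP at [0.217, 0.586, 0.214] pointing down, gripper open.
Joint ranges: [-166.48, 166.48], [-47.26, 123.95], [12.59, 153.08], [-70.14, 250.14], [6.76, 159.57], [-176.63, 176.63]. Speed limits (degrees/s): [108.29, 108.29, 147.25, 172.46, 172.46, 172.46].

INTERFACE

Orientations are given as a 3x3 rotation matrix whose columns are the frame's x, y, z axes.
In Python, from rig import arm gives the robot as it stands. Calls block until the motion is done:
- arm.move_to(position, orientation): joint-space move of the TCP to a pose.
- arm.move_l(position, orientation=None, feed=0.15): straight line of the TCP; orientation=None keeps the orientation; feed is the mean speed in m/s.
- arm.move_joints(angles): joint-space move.
- arm.grip(opening): finger opening in m; the grip force is fixed at half the most; returns when the fingers have stopped.
- arm.sleep(seconds).
- arm.solve_ik(position, orientation): joint angles nearest the present ones, or None.
- arm.snapshot(name): name is "scene" or "top"; returns the picture (400x640x3 uint8, red, green, blue); there is no depth.
- arm.get_calibration(name): a dict with "intrinsics" (3x3 intrinsics, pixels), "k1" (the pictures are not rectified: a ray, as slopes to the right and down, at radius r is drawn at 1 + k1 r^2 times it, then the intrinsics apply), "cam_to_world" (4x4, takes a point from camera to world coordinates). Camera axes: x right, y down, z forward; pixel columns grow to the right and rows downward; lengths in m; the calibration is good to about 2 mm. A picture is of the moment at which its call begins. get_calibration takes no time and is no camera call.
A pose or a line that the arm cannot do raises arm.Unreachable and nothing moves.
- arm.sign_off(): hands the job in, once; it reports no verdict.
Readings, each from a call of its own:
- arm.current_t(): time.
- arm.current_joint_positions(): joint angles.
- arm.current_dq(): joint speeds.
- arm.current_tau(): joint torques, N m.
- arm.current_ee_pos(): TCP position.
- arm.current_tool_rot(): TCP orientation.
- arm.current_force(): force on the tool from outside, world axes, zero at the start.
- arm.current_torque(): the same for the moment, N m.
- arm.current_width(): finger opening in m.
Only numpy, scipy, OpenCV 4.12 (cv2) and the standard library are available. Lean on these libraries where they do the work, as an engineer would, in place of code of your own. Each camera call takes 0.05 s, during which the arm holds its last target. There are 200 camera calls.

## Working session

There is one attempt and no reset: what is moved stays moved. The work goes in short steps, each a Python script; the robot and the scene stay as the last script left them, time stands still between calls to the robot, and variables do not carry over. Pictures are saved under pics/ and viewed, about 8 in all and at most 12, crops included, and the job is handed in when it is done.

```bash
ls; mkdir -p pics; python3 - <<'E'
from rig import arm
import cv2,numpy as np
for n in("scene","top"):
    im=arm.snapshot(n); cv2.imwrite(f"pics/{n}0.png",im[...,::-1]); c=arm.get_calibration(n)
    print(n,c["intrinsics"],c["k1"],np.round(c["cam_to_world"],4))
print(arm.grip_depth,arm.current_t(),arm.current_tool_rot(),arm.current_force())
E
```

```text
pics
scene [[379.30247666   0.         320.81900866]
 [  0.         379.30247666 195.82535825]
 [  0.           0.           1.        ]] 0.01047905375156896 [[ 0.6825  0.5603 -0.4693  1.0092]
 [ 0.7309 -0.5257  0.4353 -0.476 ]
 [-0.0028 -0.6401 -0.7683  0.77  ]
 [ 0.      0.      0.      1.    ]]
top [[463.67090367   0.         318.4316568 ]
 [  0.         463.67090367 200.93697066]
 [  0.           0.           1.        ]] -0.061967303391074355 [[-4.4000e-03 -9.9590e-01  9.0300e-02  4.7940e-01]
 [-1.0000e+00  4.5000e-03  7.0000e-04 -6.5800e-02]
 [-1.1000e-03 -9.0300e-02 -9.9590e-01  1.3889e+00]
 [ 0.0000e+00  0.0000e+00  0.0000e+00  1.0000e+00]]
0.0188 0.1 [[-9.37714947e-01  3.47405284e-01 -4.97260613e-04]
 [ 3.47405624e-01  9.37714379e-01 -1.03749790e-03]
 [ 1.05856173e-04 -1.14562843e-03 -9.99999338e-01]] [-0.58019545 -0.58799858 -0.27505494]
```

View pics/top0.png

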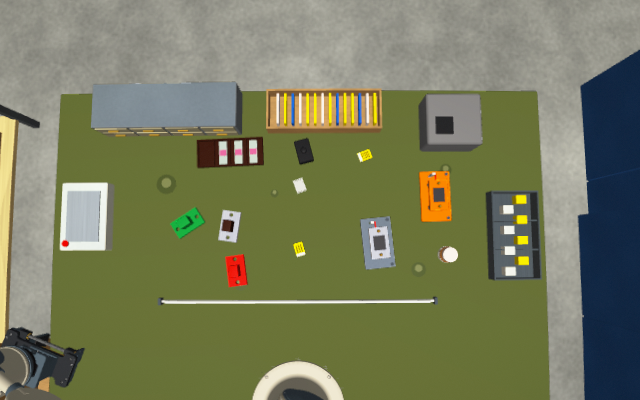

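View pics/scene0.png

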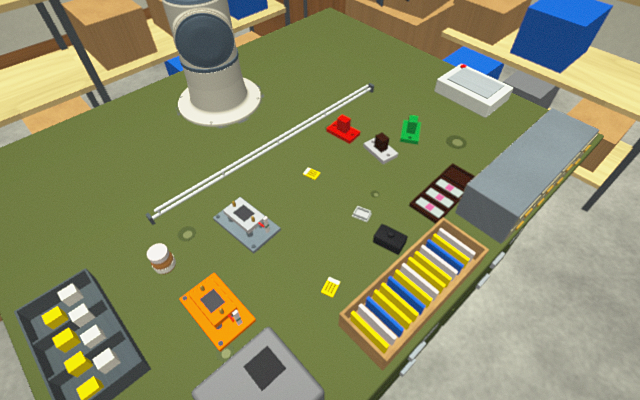

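The candidates for the cover are, in the top view, the aluminium plate with a dark brown block at (230,226), a green one at (187,222) and a red one at (236,270). The grey/brown one fits. For the stand there is a grey one at (379,242) and an orange one at (436,195), and the grey one is meant. I'll confirm both in one enlarged crop.

```bash
cat > h.py <<'E'
import cv2,numpy as np
from rig import arm
def ray(n,px):
    c=arm.get_calibration(n);K=np.array(c["intrinsics"]);T=np.array(c["cam_to_world"])
    d=(np.atleast_2d(px).astype(float)-K[:2,2])/[K[0,0],K[1,1]]
    u=d.copy()
    for _ in range(20): u=d/(1+c["k1"]*(u**2).sum(1,keepdims=True))
    return T[:3,3],np.c_[u,np.ones(len(u))]@T[:3,:3].T
def onz(n,px,z):
    o,d=ray(n,px); return (o+d*((z-o[2])/d[:,2])[:,None])[:,:2]
def proj(n,p):
    c=arm.get_calibration(n);K=np.array(c["intrinsics"]);T=np.array(c["cam_to_world"])
    q=(np.atleast_2d(p)-T[:3,3])@T[:3,:3];u=q[:,:2]/q[:,2:]
    u=u*(1+c["k1"]*(u**2).sum(1,keepdims=True)); return u*[K[0,0],K[1,1]]+K[:2,2]
E
python3 - <<'E'
import cv2,numpy as np
t=cv2.imread("pics/top0.png");s=cv2.imread("pics/scene0.png")
def cr(i,x,y,w=66,h=50):return cv2.resize(i[y-h//2:y+h//2,x-w//2:x+w//2],(396,300),interpolation=cv2.INTER_CUBIC)
cv2.imwrite("pics/c1.png",np.vstack([np.hstack([cr(t,230,226),cr(t,379,242)]),np.hstack([cr(s,381,147),cr(s,247,221)])]))
h=cv2.cvtColor(t,cv2.COLOR_BGR2HSV)
for x,y in((230,226),(228,226),(223,218),(235,235),(379,242),(370,225),(390,262),(250,200)): print((x,y),t[y,x],h[y,x])
E
```

```text
(230, 226) [16 26 59] [  7 186  59]
(228, 226) [26 39 73] [  8 164  73]
(223, 218) [224 218 217] [116   8 224]
(235, 235) [222 212 212] [120  11 222]
(379, 242) [82 79 81] [140   9  82]
(370, 225) [155 141 129] [106  43 155]
(390, 262) [157 142 130] [107  44 157]
(250, 200) [ 56 116 107] [ 35 132 116]
```

View pics/c1.png

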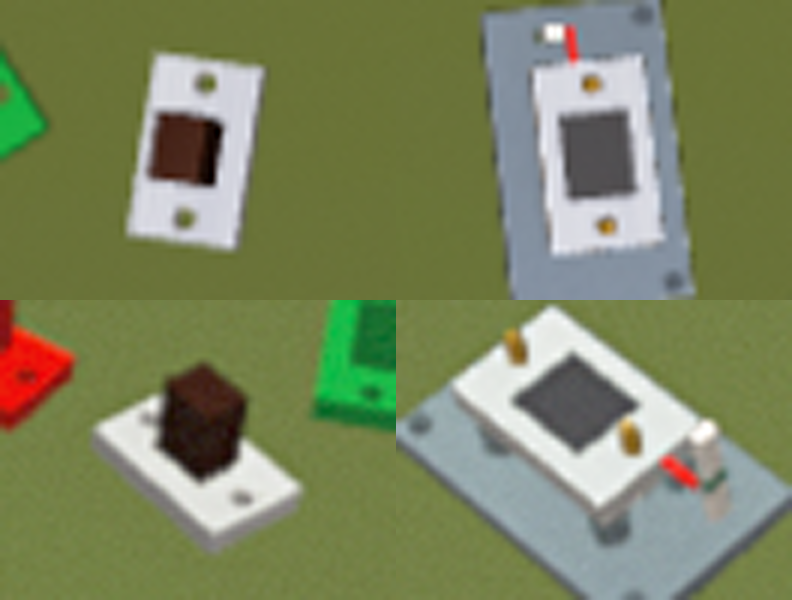

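The crop confirms it: the aluminium cover with the brown block has green and red neighbours, and the grey stand has white gauge post, red pointer and dowels. Next I measure both.

```bash
cat >> h.py <<'E'
def rect(n,img,c,z,w,k=8,half=30):
    x,y=c; a=cv2.resize(img[y-half:y+half,x-half:x+half],None,fx=k,fy=k,interpolation=cv2.INTER_CUBIC)
    h=cv2.cvtColor(a,cv2.COLOR_RGB2HSV); m=((h[...,2]>w[0])&(h[...,1]<w[1])).astype(np.uint8)
    cs=cv2.findContours(m,cv2.RETR_EXTERNAL,cv2.CHAIN_APPROX_NONE)[0]; q=max(cs,key=cv2.contourArea)
    px=(q[:,0]+.5)/k-.5+[x-half,y-half]
    P=onz(n,px,z)*1000
    (cx,cy),(a,b),_=r=cv2.minAreaRect(P.astype(np.float32)); bx=cv2.boxPoints(r)
    e=[bx[1]-bx[0],bx[2]-bx[1]]; e=max(e,key=np.linalg.norm)
    return np.array([cx,cy]),sorted([a,b]),np.degrees(np.arctan2(e[1],e[0]))%180
E
python3 - <<'E'
from h import *
t=cv2.imread("pics/top0.png")[...,::-1].copy();s=cv2.imread("pics/scene0.png")[...,::-1].copy()
print("cover",rect("top",t,(230,226),.014,(168,60)))
print("nest",rect("top",t,(379,242),.05,(185,38)))
print("coverS",rect("scene",s,(381,150),.014,(195,60)))
print("nestS",rect("scene",s,(243,215),.05,(195,38)))
h=cv2.cvtColor(s,cv2.COLOR_RGB2HSV)
# holes / dowels from crops in top: (crop px)/6+origin
f=lambda cx,cy,X,Y:np.array([[cx/6-.5+X-33,cy/6-.5+Y-25]])
for c in((206,83),(184,217)):print("hole",onz("top",f(*c,230,226),.012)*1000)
for c in((592-396,83),(607-396,226)):print("dowel",onz("top",f(*c,379,242),.064)*1000)
for c in((516-396,332-300),(627-396,424-300)):print("dowelS",onz("scene",f(*c,247,221),.066)*1000)
print(arm.current_ee_pos(),arm.current_t())
E
```

```text
cover (array([531.76464844, 201.22245789]), [54.560638427734375, 90.69486236572266], np.float32(171.7423))
nest (array([ 480.23617554, -239.34101868]), [55.3951530456543, 92.090087890625], np.float32(5.6246676))
coverS (array([532.64074707, 201.55030823]), [54.47536087036133, 90.45677185058594], np.float32(171.92194))
nestS (array([ 485.22979736, -237.03529358]), [56.25104522705078, 98.40129852294922], np.float32(5.6231627))
hole [[565.35325375 196.41038616]]
hole [[498.95322896 206.5933342 ]]
dowel [[ 514.4817613  -235.18147473]]
dowel [[ 446.71343051 -241.31429423]]
dowelS [[ 447.68152779 -239.95185099]]
dowelS [[ 514.94309567 -234.9981891 ]]
[0.21697777 0.58575801 0.213369  ] 0.1
```

```bash
cat >> h.py <<'E'
def R(deg):
    c,s=np.cos(np.radians(deg)),np.sin(np.radians(deg)); return np.array([[c,s,0],[s,-c,0],[0,0,-1.]])
E
python3 - <<'E'
from h import *
c=[.5322,.2014]; A=R(171.8)
arm.grip(.06)
arm.move_to(c+[.12],A); print(arm.current_joint_positions(),arm.current_force())
arm.move_l(c+[.022],feed=.12); print(arm.current_ee_pos(),arm.current_force())
arm.grip(.0); print("w",arm.current_width(),arm.current_force(),arm.current_t())
arm.move_l(c+[.15],feed=.12); arm.sleep(.3); print("w",arm.current_width(),arm.current_force(),arm.current_ee_pos())
N=[.4806,-.2386]
arm.move_to(N+[.135],R(185.6)); arm.sleep(.2)
print(arm.current_ee_pos(),arm.current_force(),arm.current_t(),arm.current_width())
for n in("scene","top"): cv2.imwrite(f"pics/{n}1.png",arm.snapshot(n)[...,::-1])
t=cv2.imread("pics/top1.png");s=cv2.imread("pics/scene1.png")
cr=lambda i,x,y,w=66,h=75:cv2.resize(i[y-h//2:y-h//2+h,x-w//2:x-w//2+w],(396,450),interpolation=cv2.INTER_CUBIC)
cv2.imwrite("pics/c2.png",np.hstack([cr(t,379,242),cr(s,247,205)]))
E
```

```text
[ 1.47904730e+01  3.00392299e+01  9.12567459e+01  9.61177592e-03
  5.86866077e+01 -6.70557395e+01] [ 0.19633826  0.03633853 -0.41949664]
[0.53259608 0.2015802  0.02257537] [0.91589295 0.35296215 0.56123864]
w 0.025655129823644728 [-0.8001186   0.86196337  4.04256094] 4.1667
w 0.025576868149900265 [ 0.51359313  0.62356315 -2.71268873] [0.53209197 0.20136651 0.14966572]
[ 0.48094    -0.23798042  0.13502429] [ 0.01979728 -0.4601176  -2.62517268] 7.5083 0.025602349840212885
```

View pics/c2.png

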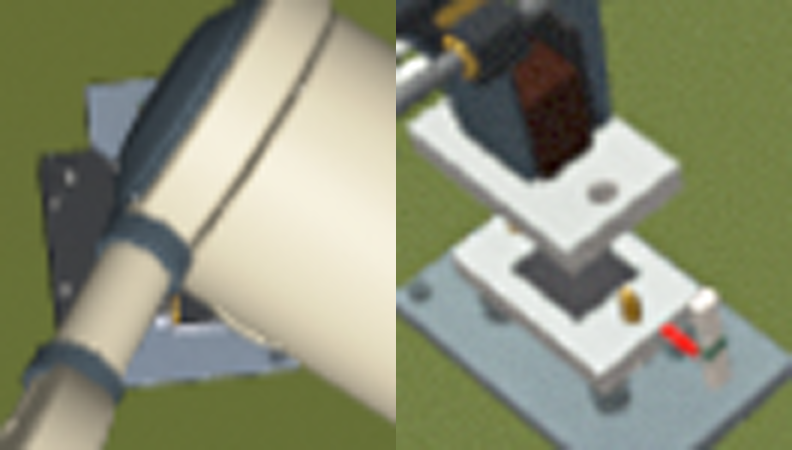

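```bash
python3 - <<'E'
from h import *
f=lambda cx,cy:np.array([[(cx-396)/6-.5+214,cy/6-.5+168]])
p=arm.current_ee_pos(); z=p[2]-.0086; print(p,arm.current_tool_rot()[:,0])
print("hole",onz("scene",f(602,191),z)*1000)
P=lambda x,y:[p[0]+(x*np.cos(a)-y*np.sin(a)),p[1]+(x*np.sin(a)+y*np.cos(a)),z]
a=np.radians(5.6)
for x,y in((.045,-.027),(.045,.027),(-.045,-.027),(.034,0)):
    q=proj("scene",P(x,y))[0]; print((x,y),"pred crop",(q-[214,168]+.5)*6+[396,0])
print("dowel pred", [(proj("scene",[.4806+s*.0338,-.2386+s*.0033,.066])[0]-[214,168]+.5)*6+[396,0] for s in(1,-1)])
E
```

```text
[ 0.48081782 -0.23818371  0.13501117] [-9.95160478e-01 -9.82630250e-02 -1.05034277e-05]
hole [[ 513.83655971 -234.85438587]]
(0.045, -0.027) pred crop [567.00992507 251.99300553]
(0.045, 0.027) pred crop [678.39448928 164.86678019]
(-0.045, -0.027) pred crop [407.5108035  126.53494458]
(0.034, 0) pred crop [603.30324638 192.28281485]
dowel pred [array([625.52383075, 291.60537333]), array([510.65627969, 201.34615112])]
```

```bash
python3 - <<'E'
from h import *
N=[.4806,-.2386];A=R(185.6)
arm.move_l(N+[.092],A,feed=.08); arm.sleep(.2); f0=arm.current_force(); print(arm.current_ee_pos(),f0)
z=.092
while z>.0735:
    z-=.0015; arm.move_l(N+[z],A,feed=.03); arm.sleep(.05); f=arm.current_force()-f0
    print(round(z,4),arm.current_ee_pos().round(4),f.round(1),arm.current_torque().round(2))
    if f[2]>7 or np.hypot(*f[:2])>8: print("STOP");break
print(arm.current_t())
E
```

```text
[ 0.48086738 -0.23880386  0.09249898] [-0.11502193  0.40171396 -2.2123807 ]
0.0905 [ 0.4806 -0.2386  0.0905] [-0.4 -1.2  0.9] [0.05 0.01 0.  ]
0.089 [ 0.4806 -0.2386  0.0889] [ 1.2 -0.  -0.2] [ 0.04  0.04 -0.07]
0.0875 [ 0.4806 -0.2386  0.0874] [-0.4 -0.4  0.5] [ 0.1  -0.03  0.05]
0.086 [ 0.4806 -0.2386  0.0859] [-0.7  0.3  1.1] [ 0.06  0.02 -0.02]
0.0845 [ 0.4806 -0.2386  0.0845] [ 0.5 -1.1 -0.9] [ 0.02  0.01 -0.  ]
0.083 [ 0.4805 -0.2386  0.0829] [ 0.1 -0.7 -0.5] [0.02 0.01 0.04]
0.0815 [ 0.4806 -0.2386  0.0815] [ 0.4 -1.1 -0.7] [ 0.04  0.02 -0.  ]
0.08 [ 0.4806 -0.2386  0.08  ] [ 0.   0.1 -0.6] [ 0.05  0.01 -0.01]
0.0785 [ 0.4806 -0.2386  0.0785] [ 0.  -0.5  0.3] [0.07 0.02 0.03]
0.077 [ 0.4806 -0.2386  0.077 ] [-0.  -0.6 -0.1] [ 0.04 -0.01 -0.04]
0.0755 [ 0.4806 -0.2386  0.0755] [ 0.5 -0.1 -0.5] [-0.01 -0.   -0.02]
0.074 [ 0.4806 -0.2386  0.074 ] [-0.1 -0.5 -0.3] [ 0.    0.07 -0.04]
0.0725 [ 0.4806 -0.2386  0.0724] [-0.1 -0.8 -1. ] [ 0.03  0.01 -0.05]
12.3917
```

```bash
python3 - <<'E'
from h import *
N=[.4806,-.2386];A=R(185.6); f0=np.array([0,0,-2.6])
z=.0725
while z>.0660:
    z-=.001; arm.move_l(N+[z],A,feed=.02); arm.sleep(.15); f=np.mean([arm.current_force() for _ in range(3)],0)-f0
    print(round(z,4),arm.current_ee_pos().round(4),f.round(1))
    if f[2]>11 or np.hypot(*f[:2])>8: print("STOP");break
arm.sleep(.4); print(arm.current_t(),arm.current_width(),arm.current_force())
s=arm.snapshot("scene")[...,::-1]; cv2.imwrite("pics/s2.png",s)
cv2.imwrite("pics/c3.png",cv2.resize(s[180:255,205:290],None,fx=8,fy=8,interpolation=cv2.INTER_CUBIC))
E
```

```text
0.0715 [ 0.4807 -0.2386  0.0716] [-0.6  0.5  4.6]
0.0705 [ 0.4807 -0.2387  0.0706] [-0.2  0.8  5. ]
0.0695 [ 0.4807 -0.2386  0.0695] [0.2 0.1 6.7]
0.0685 [ 0.4807 -0.2387  0.0685] [ 1.5 -0.3  7.6]
0.0675 [ 0.4807 -0.2387  0.0676] [ 0.4 -1.1  7.5]
0.0665 [ 0.4807 -0.2386  0.0666] [ 0.5 -0.9  9.3]
0.0655 [ 0.4807 -0.2386  0.0656] [ 0.3 -1.3  9.4]
15.5917 0.025647976111592266 [ 0.44299202 -0.93921374  7.14072933]
```

View pics/c3.png

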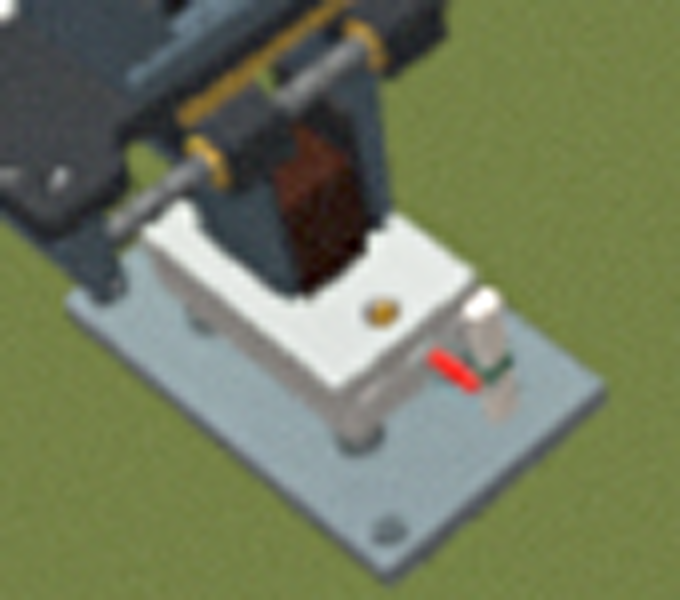

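The crop shows the halves closed with no gap, a dowel showing in its hole at (382,312), and the red pointer tip at (475,380), about level with the green band at (490,370). The force slope is about 0.8 N/mm, which matches the spring. I'm handing in.

```bash
python3 - <<'E'
from rig import arm
print(arm.current_ee_pos(),arm.current_force(),arm.current_width()); print(arm.sign_off())
E
```

```text
[ 0.48067686 -0.23863146  0.0656323 ] [ 0.48603755 -0.40021676  6.33364272] 0.02607770466772739
the job is handed in; nothing more can be done
None
```

I gripped the aluminium cover by its brown block, lowered it over both dowels of the grey stand, and pressed the closed pair down. I handed the job in at about 15.6 s, still holding and pressing.

- **Fit:** There was no jamming on the way down. The last picture shows the halves closed with no visible gap and a dowel showing in its hole.
- **Travel:** The tool ended 7 mm below the expected seated height. The red pointer was about level with the green band, so the lower half is close to half travel.
- **Force:** The push was about 9 N beyond the cover's weight, a little over the expected 7 N. It rose at about 0.8 N per mm, as the spring should. The wrist force reading was noisy (6.3 to 7.1 N at the end) and stayed far below the 25 N limit.
- **Grip:** The fingers still held the block at about 26 mm opening.
- **One disagreement:** The scene-camera outline of the lower half was about 5 mm off the top-view outline, probably because it took in the pointer. I used the top view and the dowel positions instead, which agreed to about 1 mm.
- **Not checked:** I took no picture afterwards to confirm the other things on the cabinet had not moved. No unexpected contact showed in the force readings I took.

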